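Stand the toppled shakers back up in the spice shelf

TASK

Two of the three empty glass shakers in the grey spice shelf have toppled inside their slots: one leans on the front rail towards the robot, the other on the back rail away from it. With the fingertips, gently push each of them back up until it stands upright and still on its base in its own slot. Do not grip or lift anything, and leave the shaker that already stands and the other things on the counter where they are.

Things in the scene. Friction and masses are not known exactly. Their poses are not given: they have to be found in the camera images.
- shelf: grey plastic spice shelf, fixed by a clamp at the counter's far edge, sometimes askew; 124 mm deep (x, front to back), 202 mm long (y), end cheeks 86 mm high. Origin on the counter under its centre. Floor 30 mm above the counter. Three slots 60 mm wide, centres at y = -65, 0, +65 mm, between 5 mm dividers with tops 68 mm above the counter. Which shaker is in which slot varies.
- front_rail (a point): middle of the axis of the shelf's front rail, a round bar 8 mm thick along the whole front (robot side), 53 mm from the shelf's centre, 76 mm above the counter; below it a low lip, top 46 mm above the counter
- back_rail (a point): the same on the back of the shelf (the side away from the robot): rail axis 53 mm from the shelf's centre and 76 mm above the counter, free air behind it
- shaker_near: empty square glass shaker, 40 x 40 mm, with a round steel cap 39 mm across, 105 mm high in all, about 140 g (mass, friction vary). Origin at the centre of its underside, z axis along it towards the cap. All are alike. This one leans towards the robot, 35 degrees from upright: its underside's edge is on the shelf floor, its glass side on the front rail.
- shaker_near_cap (a point): centre of the cap's flat top, on the shaker leaning on the front rail. The cap's outermost edge, on the leaning side, overhangs that rail, about 115 mm above the counter. A light sideways push there (under 1 N) towards the shelf turns the shaker up about its foot, which hardly slides; from about 20 degrees it drops onto its base by itself; pushed too far it topples over.
- shaker_far: empty square glass shaker, 40 x 40 mm, with a round steel cap 39 mm across, 105 mm high in all, about 140 g (mass, friction vary). Origin at the centre of its underside, z axis along it towards the cap. All are alike. This one leans away from the robot, 35 degrees from upright: its underside's edge is on the shelf floor, its glass side on the back rail.
- shaker_far_cap (a point): centre of the cap's flat top, on the shaker leaning on the back rail. The cap's outermost edge, on the leaning side, overhangs that rail, about 115 mm above the counter. A light sideways push there (under 1 N) towards the shelf turns the shaker up about its foot, which hardly slides; from about 20 degrees it drops onto its base by itself; pushed too far it topples over.
- shaker_upright: empty square glass shaker, 40 x 40 mm, with a round steel cap 39 mm across, 105 mm high in all, about 140 g (mass, friction vary). Origin at the centre of its underside, z axis along it towards the cap. All are alike. This one stands upright and must stay so.
- bento: red two-tier bento box with a lid and black strap, 109 x 179 x 108 mm high, standing to the left of the shelf. Origin at the centre of its underside, long side along its y. To be left alone.
- cup: white ceramic soup cup with one handle, 96 mm across the rim, 68 mm high, standing to the right. Origin at the centre of its underside, handle at its +y. To be left alone.
- chopstick1: one of a pair of steel cooking chopsticks lying on the counter before the shelf, 330 mm long along its y, 7.5 mm thick. Origin under its middle. To be left alone.
- chopstick2: the other cooking chopstick of the pair, same size, lying beside the first. To be left alone.
Things that resemble listed ones, but are neither listed nor needed, are in the scene too. Leave any turquoise look-alike of the shaker_near alone.

How it is judged:
By the outcome, as a careful person would: the job done as asked, in the order asked, and still so for the second after the job is handed in, with the robot touching nothing.
It also fails if it takes over 58 s, if anything falls off the work surface, if the arm or the gripper's body presses on something with over 40 N, if the wrist force passes 120 N, or if a joint passes its speed limit or range.

ROBOT

A 7-joint arm with a two-finger parallel gripper is mounted at the origin on the work surface. World frame = base frame: x ahead of the robot, y to its left, z up, the work surface at z = 0. Lengths are in m, angles in rad, forces in N, time in s.
With the tool pointing down it reaches from about 0.4 to 0.85 m from the base axis. Payload 4.5 kg.
Tool frame: the origin (TCP) lies on the centre line of the jaws, within the pads' length; the fingertips stand 17 mm ahead of it and the grasp point (between the pads) lies 2 mm behind it; z points along the fingers, y is the line along which they close (so a half turn about z gives the same grasp; the last joint's range is limited). The gripper opens to 85 mm and grips with 20 to 120 N. Pads are 22 mm wide; open, the fingers measure 114 mm over their backs; the gripper's body (76 mm by 85 mm) begins 54 mm behind the grasp point. The pads swing forward as they close: fully open they stand 13 mm farther back than shut.
Start: joints at [1.369, 0.689, -0.195, 1.565, 0.157, 0.902, -0.215], TCP at [0.146, -0.608, 0.248] pointing down, gripper open.
Joint ranges: [-3.01, 3.01], [-0.46, 2.08], [-1.47, 1.51], [0.13, 2.56], [-1, 4.14], [0.04, 2.09], [-2.66, 2.66]. Speed limits (rad/s): [2.57, 2.57, 3.14, 3.14, 3.14, 3.14, 3.14].

INTERFACE

Orientations are given as a unit quaternion [w, x, y, z].
In Python, from plant import sense, vision, ticket gives the robot as it stands.
- The arm moves only by the tool jog_arm, never from a script. Its arguments are lists of equal length, an entry for each row: "twist": the turn, a rotation vector about the tool's x, y, z in degrees, a list of three; "linear": the shift along the tool's x, y, z in mm, a list of three; "fingers": the finger opening in mm, from 0 to 85.4. In form: {"twist": [[ax, ay, az], ...], "linear": [[dx, dy, dz], ...], "fingers": [fingers, ...]}. A call has 1 to 10 rows; each row is the pose to reach, as a shift and turn from the pose commanded when the call began, along the tool's axes at that moment; what a row does not reach only later rows make up. A row lasts 1/10 s, in which the tool goes at most 50 mm and 8.59 degrees, less where a joint would pass 70% of its speed; a pose out of reach is approached as far as the arm can. A call with a gripper value outside its range is refused whole. The fingers move at their own pace and stop on an object; the grip force is fixed at half the most. Time passes only in rows, so rows that repeat a pose let the fingers close. It gives the time, the measured TCP pose, the force, the opening and the grip force at its end, in the units of the state.
- sense(): the state, without advancing time (a new reading comes with each control period).
- vision.read_camera(name): name is "scene" or "side" or "wrist"; returns a dict with "image" (480x640x3 uint8, red, green, blue), "intrinsics" (3x3 intrinsics, pixels), "position" and "attitude" of the camera in the world; the wrist camera has in their place "tool_from_camera" (4x4, takes a point from camera to tool coordinates, whose origin is the TCP and whose axes are the flange's). Camera axes: x right, y up, looking along -z (the intrinsics and any distortion apply to the point x, -y, -z); pixel columns grow to the right and rows downward; lengths in m; the calibration is good to about 2 mm. The wrist camera is an equidistant fisheye: a pixel r from the principal point sees the ray r / f radians off the axis. A picture is of the moment at which its call begins: read the wrist's pose just before it. There is no depth.
- ticket.close_job(): hands the job in; it is judged then, once.
The state is a dict: "clock": time; "q": joint angles; "joint_velocities": joint speeds; "joint_efforts": joint torques, N m; "eef_pos": TCP position; "orientation": TCP orientation; "ft_force": force on the tool from outside, world axes, zero at the start; "moment": the same for the moment, N m; "finger_gap": finger opening in m; "finger_force": force on a finger pad.
Only numpy, scipy, OpenCV 4.12 (cv2) and the standard library are available. Lean on these libraries where they do the work, as an engineer would, in place of code of your own. Each camera call takes 0.05 s, during which the arm holds its last target. There are 200 camera calls.

## Working session

There is one attempt and no reset: what is moved stays moved. The work goes in short steps, Python scripts to look and compute and a tool call to move; the robot and the scene stay as the last step left them, time stands still between calls to the robot, and variables do not carry over. Pictures are saved under pics/ and viewed, at most 10 in all, crops included, and the job is handed in when it is done.

Besides the shell and the picture viewer there is one more tool, called after ">>>" as name(argument=value, ...) on one line, values as JSON. jog_arm: Moves the arm, as the interface text tells. Its arguments: {"type":"object","properties":{"twist":{"type":"array","items":{"type":"array","items":{"type":"number"}}},"linear":{"type":"array","items":{"type":"array","items":{"type":"number"}}},"fingers":{"type":"array","items":{"type":"number"}}},"required":["twist","linear","fingers"]}

```bash
mkdir -p pics
cat > h.py <<'E'
import numpy as np, cv2
from plant import sense, vision, ticket
from scipy.spatial.transform import Rotation as R
def cam(n):
    c=vision.read_camera(n); return c
def Rm(a):
    a=np.array(a,float)
    return a if a.shape==(3,3) else R.from_quat(np.r_[a[1:],a[0]]).as_matrix()
def ray(c,u,v):
    K=np.array(c["intrinsics"]); d=np.linalg.inv(K)@[u,v,1]; d=np.array([d[0],-d[1],-d[2]])
    return np.array(c["position"]),Rm(c["attitude"])@d
def onz(c,u,v,z):
    p,d=ray(c,u,v); return p+d*(z-p[2])/d[2]
def proj(c,X):
    K=np.array(c["intrinsics"]); x=Rm(c["attitude"]).T@(np.array(X)-c["position"]); y=K@[x[0],-x[1],-x[2]]; return y[:2]/y[2]
def tri(c1,a,c2,b):
    p,d=ray(c1,*a);q,e=ray(c2,*b);d/=np.linalg.norm(d);e/=np.linalg.norm(e)
    s=np.linalg.lstsq(np.c_[d,-e],q-p,rcond=None)[0]; A=p+s[0]*d;B=q+s[1]*e
    return (A+B)/2,np.linalg.norm(A-B)
E
python3 - <<'E'
from h import *
import pickle
for n in("scene","side"):
    c=cam(n); pickle.dump(c,open(n+".pkl","wb")); print(n,{k:v for k,v in c.items() if k!="image"})
    cv2.imwrite(f"pics/{n}0.png",c["image"][:,:,::-1])
print(sense())
E
```

```text
scene {'intrinsics': array([[518.82281837,   0.        , 321.67720679],
       [  0.        , 518.82281837, 237.06916081],
       [  0.        ,   0.        ,   1.        ]]), 'position': array([ 1.20897575e+00, -1.14461666e-04,  1.06942371e+00]), 'attitude': array([0.69461232, 0.2231184 , 0.2151549 , 0.64918431])}
side {'intrinsics': array([[504.86688286,   0.        , 326.99381524],
       [  0.        , 504.86688286, 243.04342822],
       [  0.        ,   0.        ,   1.        ]]), 'position': array([ 0.38057333, -0.82660693,  0.88740456]), 'attitude': array([ 0.9162913 ,  0.39529179, -0.02954393, -0.05728717])}
{'clock': 0.1, 'q': array([ 1.36881232,  0.68990188, -0.19451398,  1.56623892,  0.15732508,
        0.90250524, -0.21508998]), 'joint_velocities': array([ 0.00051866, -0.00147652, -0.00020911, -0.00249655, -0.00014403,
        0.00033434,  0.00065517]), 'joint_efforts': array([-3.83316088e-03, -5.40596008e+01, -1.27159484e+00, -1.58983558e+01,
        9.38138925e-03,  4.39179508e-03,  2.92675384e-05]), 'eef_pos': array([ 0.14582294, -0.60718088,  0.24756327]), 'orientation': array([-8.12702289e-04,  9.93052732e-01,  1.17667250e-01, -1.69337776e-04]), 'ft_force': array([-0.95773782, -0.75687074,  0.95585406]), 'moment': array([ 0.00038511,  0.03578668, -0.02105484]), 'finger_force': 0.0, 'finger_gap': 0.08525409603077946}
```

View pics/scene0.png

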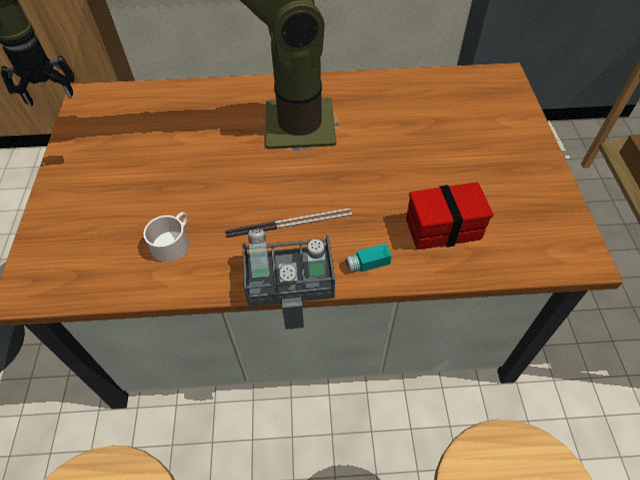

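View pics/side0.png

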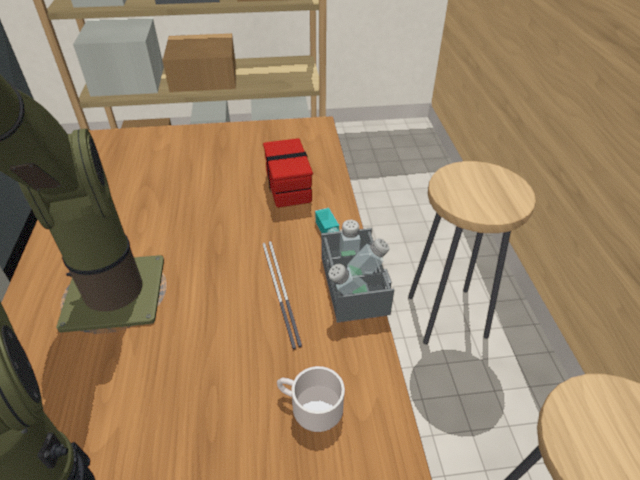

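The scene view shows three caps in the shelf. The left one at about (257,236) leans to the robot, the middle one at (288,273) leans to the camera (away from the robot), and the right one at (316,248) stands. The turquoise look-alike lies at (370,258) and the chopsticks at (290,222). In the side view the caps are at (339,273) near, (379,247) far and (350,228) upright. Next is a close crop of both views to check this.

Run:
```python
from h import *
import pickle
s=pickle.load(open("scene.pkl","rb"));d=pickle.load(open("side.pkl","rb"))
a=cv2.resize(s["image"][220:310,230:345],None,fx=3.4,fy=3.4,interpolation=cv2.INTER_CUBIC)
b=cv2.resize(d["image"][210:330,310:410],None,fx=4,fy=4,interpolation=cv2.INTER_CUBIC)
H=max(a.shape[0],b.shape[0]);o=np.zeros((H,a.shape[1]+b.shape[1],3),np.uint8);o[:a.shape[0],:a.shape[1]]=a;o[:b.shape[0],a.shape[1]:]=b
cv2.imwrite("pics/crop1.png",o[:,:,::-1]);print(o.shape,a.shape)
for n,p,q in(("near",(257,236),(339,273)),("far",(288,273),(379,247)),("up",(316,248),(350,228))):print(n,tri(s,p,d,q))
```

```text
(480, 791, 3) (306, 391, 3)
near (array([ 0.5044195 , -0.11123339,  0.11928186]), np.float64(0.0023497274871636304))
far (array([ 0.60516894, -0.04273718,  0.11642481]), np.float64(0.000843214155374022))
up (array([0.5494927 , 0.02081607, 0.12338072]), np.float64(0.0013326400526977157))
```

View pics/crop1.png

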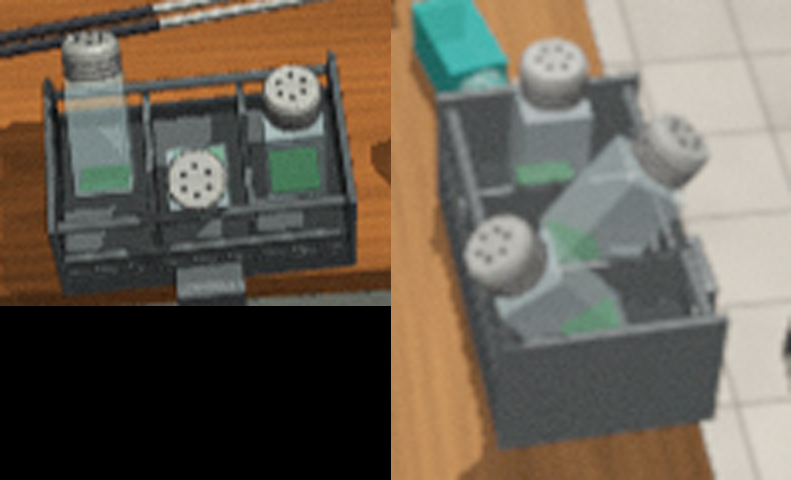

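Run:
```python
from h import *
import pickle
s=pickle.load(open("scene.pkl","rb"));d=pickle.load(open("side.pkl","rb"))
S=lambda u,v:(230+u/3.4,220+v/3.4)
D=lambda u,v:(310+(u-391)/4,210+v/4)
for n,p,q in(("near",S(90,42),D(499,252)),("far",S(197,179),D(684,138)),("up",S(292,88),D(555,60))):print(n,tri(s,p,d,q))
for n,p in(("LF",(48,82)),("RF",(332,55)),("RB",(352,205)),("LB",(62,232))):print(n,onz(s,*S(*p),.086))
for n,p in(("s RB",(722,322)),("s RF",(495,350)),("s LB",(636,77)),("s LF",(443,97))):print(n,onz(d,*D(*p),.086))
for b in (-22.5,):pass
```

```text
near (array([ 0.4986614 , -0.11291304,  0.12335249]), np.float64(0.005554745479984567))
far (array([ 0.61216764, -0.0435959 ,  0.12587566]), np.float64(0.0032099225799271836))
up (array([0.55100225, 0.02041382, 0.13307602]), np.float64(0.002221651873068096))
LF [ 0.49987158 -0.14421313  0.086     ]
RF [0.49087844 0.05130529 0.086     ]
RB [0.61240598 0.05565809 0.086     ]
LB [ 0.6195465  -0.13240879  0.086     ]
s RB [ 0.61569589 -0.14514966  0.086     ]
s RF [ 0.4941815  -0.14980798  0.086     ]
s LB [0.60782176 0.05105992 0.086     ]
s LF [0.49130513 0.04713323 0.086     ]
```

The crop confirms the choice: the left shaker leans to the robot (near), the middle one leans away (far), the right one stands, and the turquoise one is outside the shelf. The shelf centre is at about (0.554,-0.047) with a yaw of about 2.3°. The cap heights (0.123 and 0.126) match the expected 0.127. By geometry the near cap edge is at x≈0.481 and the far one at x≈0.630. I'll move to in front of the near cap with the fingers shut.

>>> jog_arm(twist=[[0,0,11.2],[0,0,11.2],[0,0,11.2],[0,0,11.2],[0,0,11.2],[0,0,11.2],[0,0,11.2],[0,0,11.2],[0,0,11.2],[0,0,11.2]], linear=[[40,-41,0],[80,-82,0],[120,-123,0],[160,-164,0],[200,-205,0],[240,-246,0],[280,-287,0],[320,-328,0],[360,-369,0],[380,-390,0]], fingers=[0,0,0,0,0,0,0,0,0,0])

```text
clock: 1.1
eef_pos: [0.4024, -0.1762, 0.2482]
orientation: [0.0, 1.0, 0.02, -0.0]
ft_force: [1.8, -0.5, 0.1]
finger_gap: -0.0002
finger_force: 0.0
```

```bash
cat >> h.py <<'E'
def st():
    s=sense();q=np.array(s["orientation"]);M=Rm(q)
    print("t",s["clock"],"p",np.round(s["eef_pos"],4),"F",np.round(s["ft_force"],2),"gap",round(s["finger_gap"],4),"x",np.round(M[:,0],3),"z",np.round(M[:,2],3)); return s,M
def go(t):
    s,M=st();print("lin mm",np.round(M.T@(np.array(t)-s["eef_pos"])*1000,1),"yaw",np.degrees(np.arctan2(M[1,0],M[0,0])))
E
python3 -c "
from h import *
go([.44,-.1145,.2])"
```

```text
t 1.1 p [ 0.4024 -0.1762  0.2482] F [ 1.79 -0.55  0.09] gap -0.0002 x [ 0.999  0.04  -0.   ] z [-0. -0. -1.]
lin mm [ 40.1 -60.2  48.2] yaw 2.302065377576289
```

>>> jog_arm(twist=[[0,0,0],[0,0,0],[0,0,0],[0,0,0],[0,0,0],[0,0,0],[0,0,0],[0,0,0]], linear=[[15,-25,10],[30,-45,40],[38,-60,70],[38,-60,100],[38,-60,120],[38,-60,132],[38,-60,136],[38,-60,136]], fingers=[0,0,0,0,0,0,0,0])

```text
clock: 1.9
eef_pos: [0.437, -0.1165, 0.1119]
orientation: [-0.0, 1.0, 0.02, -0.001]
ft_force: [-0.1, -0.3, 0.7]
finger_gap: 0.0002
finger_force: 0.0
```

Run:
```python
from h import *
go([.46,-.1145,.112])
d=cam("side");w=cam("wrist")
a=cv2.resize(d["image"][190:340,270:420],None,fx=3.2,fy=3.2,interpolation=cv2.INTER_CUBIC)
b=cv2.resize(w["image"],(400,300)); o=np.zeros((480,880,3),np.uint8);o[:,:480]=a;o[:300,480:]=b
o=cv2.resize(o,(800,436));cv2.imwrite("pics/c2.png",o[:,:,::-1])
```

```text
t 1.9 p [ 0.437  -0.1165  0.1119] F [-0.06 -0.28  0.66] gap 0.0002 x [ 0.999  0.04  -0.001] z [-0.001  0.    -1.   ]
lin mm [23.  -1.1 -0.1] yaw 2.315760679705317
```

View pics/c2.png

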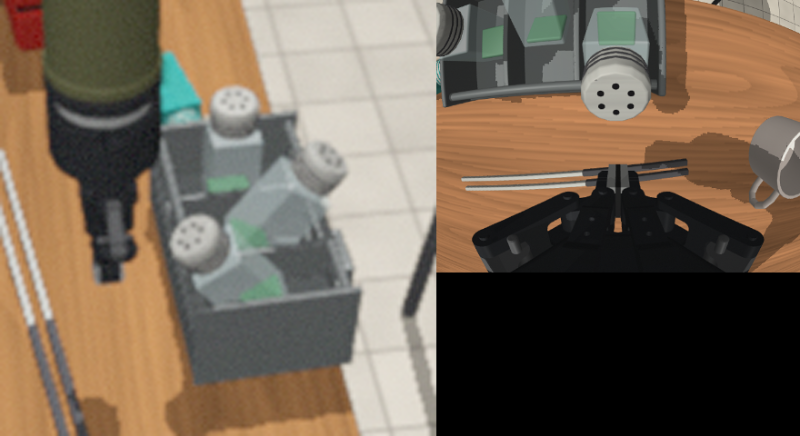

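The side view shows the shut fingertips in front of the near cap, with the cap at about (197,240). The wrist view shows them lined up with the cap centre at (615,85). I'll advance now.

>>> jog_arm(twist=[[0,0,0],[0,0,0],[0,0,0],[0,0,0],[0,0,0],[0,0,0],[0,0,0],[0,0,0],[0,0,0],[0,0,0]], linear=[[10,-1,0],[20,-1,0],[26,-1,0],[28,-1,0],[30,-1,0],[32,-1,0],[34,-1,0],[36,-1,0],[38,-1,0],[40,-1,0]], fingers=[0,0,0,0,0,0,0,0,0,0])

```text
clock: 3.0
eef_pos: [0.4772, -0.114, 0.1123]
orientation: [0.0, 1.0, 0.02, -0.0]
ft_force: [-0.6, -0.2, 0.5]
finger_gap: 0.0002
finger_force: 0.1
```

Run:
```python
from h import *
st()
d=cam("side")
np.save("d3.npy",d["image"]);a=cv2.resize(d["image"][190:340,290:420],None,fx=2.8,fy=2.8,interpolation=cv2.INTER_CUBIC)
cv2.imwrite("pics/c3.png",a[:,:,::-1])
```

```text
t 3.0 p [ 0.4772 -0.114   0.1123] F [-0.62 -0.23  0.48] gap 0.0002 x [ 0.999  0.04  -0.   ] z [-0. -0. -1.]
```

View pics/c3.png

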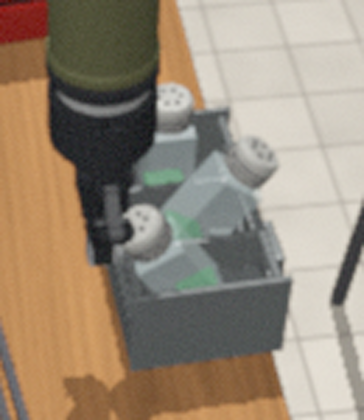

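The side view shows the fingers touching the near cap at (145,230), with the shaker beginning to rise. I'll keep pushing slowly.

>>> jog_arm(twist=[[0,0,0],[0,0,0],[0,0,0],[0,0,0],[0,0,0],[0,0,0],[0,0,0],[0,0,0],[0,0,0],[0,0,0]], linear=[[1.5,0,0],[3,0,0],[4.5,0,0],[6,0,0],[7.5,0,0],[9,0,0],[10.5,0,0],[12,0,0],[13,0,0],[14,0,0]], fingers=[0,0,0,0,0,0,0,0,0,0])

```text
clock: 4.05
eef_pos: [0.4913, -0.1134, 0.1123]
orientation: [0.0, 1.0, 0.02, -0.0]
ft_force: [0.7, 0.1, -0.2]
finger_gap: 0.0
finger_force: 0.0
```

```bash
cat > look.py <<'E'
from h import *
import sys
st();t=[]
for n,(r0,r1,c0,c1) in (("scene",(220,310,230,345)),("side",(205,330,300,410))):
    i=cam(n)["image"][r0:r1,c0:c1]; i=cv2.resize(i,None,fx=3.3,fy=3.3,interpolation=cv2.INTER_CUBIC)
    t.append(cv2.copyMakeBorder(i,0,420-i.shape[0],0,0,cv2.BORDER_CONSTANT))
cv2.imwrite(sys.argv[1],np.hstack(t)[:,:,::-1])
E
python3 look.py pics/c4.png
```

```text
t 4.05 p [ 0.4913 -0.1134  0.1123] F [ 0.66  0.14 -0.18] gap 0.0 x [ 0.999  0.04  -0.   ] z [-0. -0. -1.]
```

View pics/c4.png

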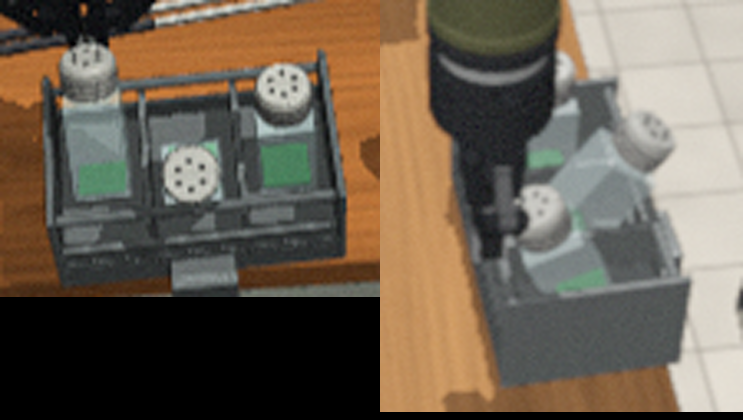

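The view shows the near shaker about half raised, with its cap at (88,70) in the scene half and the fingers behind it. I'll continue at 1 mm per row.

>>> jog_arm(twist=[[0,0,0],[0,0,0],[0,0,0],[0,0,0],[0,0,0],[0,0,0],[0,0,0],[0,0,0],[0,0,0],[0,0,0]], linear=[[1,0,0],[2,0,0],[3,0,0],[4,0,0],[5,0,0],[6,0,0],[7,0,0],[7,0,0],[7,0,0],[7,0,0]], fingers=[0,0,0,0,0,0,0,0,0,0])

```text
clock: 5.15
eef_pos: [0.4981, -0.1131, 0.1123]
orientation: [0.0, 1.0, 0.02, -0.0]
ft_force: [0.5, -1.2, -0.8]
finger_gap: -0.0001
finger_force: 0.0
```

```bash
cat > caps.py <<'E'
from h import *
st();c=cam("scene");i=c["image"][220:300,235:335].astype(int)
m=((i.min(2)>125)&(i.max(2)-i.min(2)<32)).astype(np.uint8)
n,l,s,g=cv2.connectedComponentsWithStats(cv2.morphologyEx(m,cv2.MORPH_OPEN,np.ones((3,3),np.uint8)))
for k in range(1,n):
    if s[k,4]>60: print("cap blob",g[k]+[235,220],s[k,:5]+[235,220,0,0,0])
for X in ([.5525,-.112,.135],[.558,-.047,.135],[.551,.02,.135]):print("expected upright px",proj(c,X))
E
python3 caps.py
```

```text
t 5.15 p [ 0.4981 -0.1131  0.1123] F [ 0.47 -1.15 -0.8 ] gap -0.0001 x [ 0.999  0.04  -0.   ] z [-0. -0. -1.]
cap blob [315.73548387 246.21290323] [308 240  16  13 155]
cap blob [256.84       253.33714286] [249 246  16  15 175]
cap blob [287.43601896 271.9478673 ] [280 264  16  17 211]
expected upright px [255.37503914 249.8745489 ]
expected upright px [285.0717068  250.20405271]
expected upright px [315.41789293 245.82134519]
```

The near shaker has dropped towards upright. I'll back off and check it.

>>> jog_arm(twist=[[0,0,0],[0,0,0],[0,0,0],[0,0,0],[0,0,0],[0,0,0],[0,0,0],[0,0,0]], linear=[[-8,0,0],[-25,0,0],[-40,0,-20],[-40,0,-50],[-40,0,-80],[-40,0,-100],[-40,0,-110],[-40,0,-110]], fingers=[0,0,0,0,0,0,0,0])

```text
clock: 6.0
eef_pos: [0.4584, -0.1149, 0.2231]
orientation: [0.0, 1.0, 0.02, 0.001]
ft_force: [0.3, -0.3, -0.3]
finger_gap: 0.0
finger_force: 0.0
```

```bash
python3 caps.py; python3 look.py pics/c5.png; python3 -c "
from h import *
c=cam('scene');print(onz(c,256.8,253.3,.133))
go([.675,-.042,.235])"
```

```text
t 6.0 p [ 0.4584 -0.1149  0.2231] F [ 0.34 -0.26 -0.32] gap 0.0 x [0.999 0.04  0.002] z [ 0.002 -0.    -1.   ]
cap blob [315.7375  246.36875] [308 240  16  14 160]
cap blob [256.77906977 252.97674419] [249 246  16  15 172]
cap blob [287.43601896 271.9478673 ] [280 264  16  17 211]
expected upright px [255.37503914 249.8745489 ]
expected upright px [285.0717068  250.20405271]
expected upright px [315.41789293 245.82134519]
t 6.05 p [ 0.4579 -0.1148  0.2222] F [ 0.15 -0.25 -0.77] gap 0.0006 x [0.999 0.04  0.   ] z [ 0. -0. -1.]
[ 0.5604565  -0.10902826  0.133     ]
t 6.2 p [ 0.4574 -0.1146  0.2212] F [ 0.39 -0.24 -0.27] gap 0.0001 x [ 0.999  0.04  -0.002] z [-0.002  0.    -1.   ]
lin mm [220.3 -63.7 -14.4] yaw 2.31659313994044
```

View pics/c5.png

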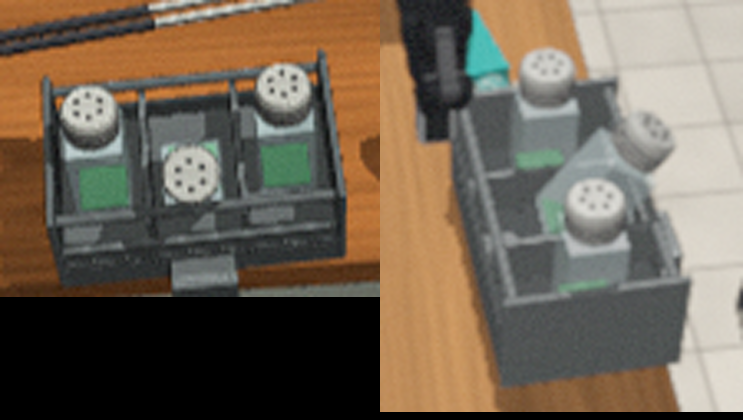

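The near shaker now stands upright in its slot, cap at (88,108) in the scene half. The far one is unchanged at (190,172). I'll cross above the shelf to behind the far cap.

>>> jog_arm(twist=[[0,0,0],[0,0,0],[0,0,0],[0,0,0],[0,0,0],[0,0,0],[0,0,0],[0,0,0],[0,0,0],[0,0,0]], linear=[[5,0,-20],[25,-10,-25],[55,-20,-25],[90,-30,-25],[125,-45,-25],[160,-55,-25],[190,-64,-25],[206,-64,-25],[214,-64,-25],[214,-64,-25]], fingers=[0,0,0,0,0,0,0,0,0,0])

```text
clock: 7.2
eef_pos: [0.6694, -0.0424, 0.2457]
orientation: [0.0, 1.0, 0.02, -0.001]
ft_force: [0.3, -0.3, -0.7]
finger_gap: 0.0
finger_force: 0.0
```

```bash
python3 -c "
from h import *
go([.672,-.0425,.112])"
```

```text
t 7.2 p [ 0.6694 -0.0424  0.2457] F [ 0.35 -0.29 -0.66] gap 0.0 x [ 0.999  0.04  -0.002] z [-0.002 -0.    -1.   ]
lin mm [  2.9   0.2 133.7] yaw 2.3002654221328243
```

>>> jog_arm(twist=[[0,0,0],[0,0,0],[0,0,0],[0,0,0],[0,0,0],[0,0,0],[0,0,0],[0,0,0],[0,0,0]], linear=[[3,0,20],[3,0,45],[3,0,70],[3,0,95],[3,0,115],[3,0,125],[3,0,131],[3,0,134],[3,0,134]], fingers=[0,0,0,0,0,0,0,0,0])

```text
clock: 8.1
eef_pos: [0.6727, -0.0422, 0.1138]
orientation: [0.0, 1.0, 0.02, 0.0]
ft_force: [-0.4, 0.3, 0.5]
finger_gap: 0.0003
finger_force: 0.0
```

```bash
python3 look.py pics/c6.png
```

```text
t 8.1 p [ 0.6727 -0.0422  0.1138] F [-0.37  0.32  0.49] gap 0.0003 x [0.999 0.04  0.001] z [ 0.001 -0.    -1.   ]
```

View pics/c6.png

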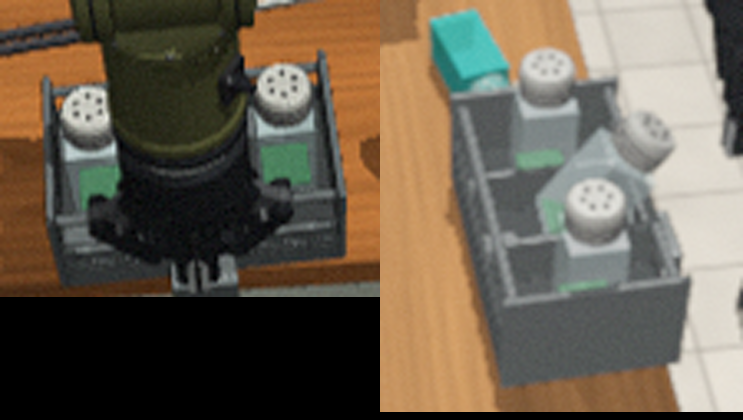

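The fingers are behind the far cap, which sits at (643,140) in the side half, and the other shakers are unchanged. Now I push back towards the robot.

>>> jog_arm(twist=[[0,0,0],[0,0,0],[0,0,0],[0,0,0],[0,0,0],[0,0,0],[0,0,0],[0,0,0],[0,0,0],[0,0,0]], linear=[[-10,0,1],[-20,0,2],[-26,0,2],[-28,0,2],[-30,0,2],[-32,0,2],[-34,0,2],[-36,0,2],[-38,0,2],[-40,0,2]], fingers=[0,0,0,0,0,0,0,0,0,0])

```text
clock: 9.2
eef_pos: [0.6326, -0.0436, 0.1113]
orientation: [0.0, 1.0, 0.02, 0.0]
ft_force: [1.4, -0.1, 0.4]
finger_gap: -0.0
finger_force: 0.2
```

>>> jog_arm(twist=[[0,0,0],[0,0,0],[0,0,0],[0,0,0],[0,0,0],[0,0,0],[0,0,0],[0,0,0],[0,0,0]], linear=[[-1.5,0,0],[-3,0,0],[-4.5,0,0],[-6,0,0],[-7.5,0,0],[-9,0,0],[-10,0,0],[-11,0,0],[-12,0,0]], fingers=[0,0,0,0,0,0,0,0,0])

```text
clock: 10.1
eef_pos: [0.6205, -0.0441, 0.1113]
orientation: [0.0, 1.0, 0.02, 0.0]
ft_force: [-0.3, -0.3, -0.3]
finger_gap: -0.0
finger_force: 0.0
```

```bash
python3 look.py pics/c7.png
```

```text
t 10.1 p [ 0.6205 -0.0441  0.1113] F [-0.35 -0.31 -0.34] gap -0.0 x [0.999 0.04  0.   ] z [ 0. -0. -1.]
```

View pics/c7.png

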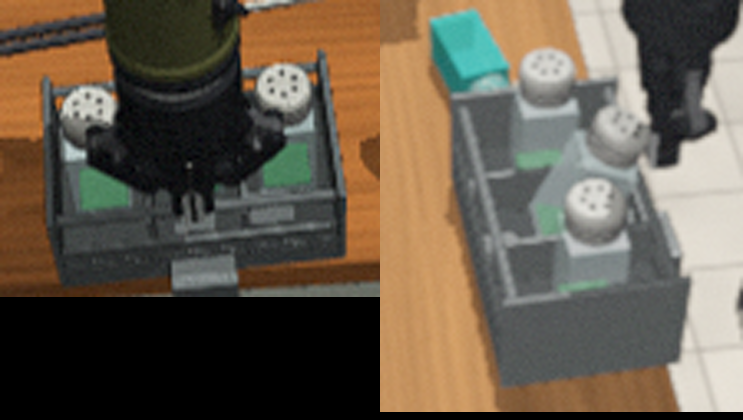

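The side half shows the far cap at (617,135), half raised. I'll creep on and track the cap numerically.

>>> jog_arm(twist=[[0,0,0],[0,0,0],[0,0,0],[0,0,0],[0,0,0],[0,0,0],[0,0,0],[0,0,0],[0,0,0],[0,0,0]], linear=[[-1,0,0],[-2,0,0],[-3,0,0],[-4,0,0],[-5,0,0],[-6,0,0],[-6,0,0],[-6,0,0],[-6,0,0],[-6,0,0]], fingers=[0,0,0,0,0,0,0,0,0,0])

```text
clock: 11.2
eef_pos: [0.6146, -0.0444, 0.1113]
orientation: [0.0, 1.0, 0.02, 0.0]
ft_force: [0.2, 0.1, -0.5]
finger_gap: -0.0001
finger_force: 0.0
```

```bash
cat > sidecap.py <<'E'
from h import *
st();c=cam("side");i=c["image"][205:330,325:400].astype(int)
m=((i.min(2)>135)&(i.max(2)-i.min(2)<28)&(i[:,:,1]-i[:,:,0]<6)).astype(np.uint8)
n,l,s,g=cv2.connectedComponentsWithStats(cv2.morphologyEx(m,cv2.MORPH_OPEN,np.ones((3,3),np.uint8)))
for k in range(1,n):
    if s[k,4]>40: print("blob",g[k]+[325,205],s[k,2:5])
for X in ([.560,-.109,.133],[.549,-.0455,.133],[.551,.02,.133]):print("upright px",proj(c,X))
E
python3 sidecap.py
```

```text
t 11.2 p [ 0.6146 -0.0444  0.1113] F [ 0.17  0.15 -0.46] gap -0.0001 x [0.999 0.04  0.   ] z [ 0. -0. -1.]
blob [368.91762014 222.93135011] [ 21  46 437]
blob [350.09433962 225.81761006] [ 16  13 159]
blob [397.6031746  231.49206349] [ 5 19 63]
blob [360.07329843 244.06282723] [ 17  14 191]
blob [393.18248945 283.32489451] [ 20  85 948]
blob [363.25714286 266.43428571] [ 17  15 175]
upright px [364.96289614 264.99470982]
upright px [354.64751862 244.61909166]
upright px [350.66897721 224.8107302 ]
```

The cap has left the fingers and dropped. I'll back off, lift and check.

>>> jog_arm(twist=[[0,0,0],[0,0,0],[0,0,0],[0,0,0],[0,0,0],[0,0,0],[0,0,0],[0,0,0],[0,0,0],[0,0,0]], linear=[[8,0,0],[25,0,0],[45,0,0],[50,0,-25],[50,0,-60],[50,0,-95],[50,0,-125],[50,0,-140],[50,0,-145],[50,0,-145]], fingers=[0,0,0,0,0,0,0,0,0,0])

```text
clock: 12.25
eef_pos: [0.665, -0.0423, 0.2566]
orientation: [0.0, 1.0, 0.02, 0.001]
ft_force: [-0.2, -0.1, -0.4]
finger_gap: -0.0001
finger_force: 0.0
```

>>> jog_arm(twist=[[0,0,0],[0,0,0],[0,0,0],[0,0,0],[0,0,0],[0,0,0],[0,0,0],[0,0,0],[0,0,0],[0,0,0]], linear=[[-15,0,-5],[-45,0,-10],[-80,0,-10],[-115,0,-10],[-150,0,-10],[-185,0,-10],[-215,0,-10],[-235,0,-10],[-240,0,-10],[-240,0,-10]], fingers=[0,0,0,0,0,0,0,0,0,0])

```text
clock: 13.25
eef_pos: [0.4245, -0.052, 0.2658]
orientation: [-0.0, 1.0, 0.02, -0.0]
ft_force: [-0.0, 0.3, -0.0]
finger_gap: -0.0002
finger_force: 0.0
```

```bash
python3 sidecap.py; python3 caps.py;python3 look.py pics/c8.png
```

```text
t 13.25 p [ 0.4245 -0.052   0.2658] F [-0.02  0.35 -0.02] gap -0.0002 x [ 0.999  0.04  -0.001] z [-0.001 -0.    -1.   ]
blob [386.10830325 247.32170076] [  42  125 2493]
blob [350.18 225.5 ] [ 16  12 150]
blob [354.78688525 244.66120219] [ 17  14 183]
blob [364.41474654 265.25345622] [ 18  17 217]
upright px [364.96289614 264.99470982]
upright px [354.64751862 244.61909166]
upright px [350.66897721 224.8107302 ]
t 13.3 p [ 0.4257 -0.0519  0.266 ] F [0.39 0.23 0.32] gap -0.0002 x [0.999 0.04  0.001] z [ 0.001  0.    -1.   ]
cap blob [315.80921053 246.23684211] [308 240  16  13 152]
cap blob [286.64028777 248.45323741] [279 243  16  12 139]
cap blob [256.76506024 252.96987952] [249 246  16  14 166]
expected upright px [255.37503914 249.8745489 ]
expected upright px [285.0717068  250.20405271]
expected upright px [315.41789293 245.82134519]
t 13.35 p [ 0.4262 -0.0518  0.2661] F [0.22 0.68 0.38] gap -0.0 x [0.999 0.041 0.001] z [ 0.001  0.    -1.   ]
```

View pics/c8.png

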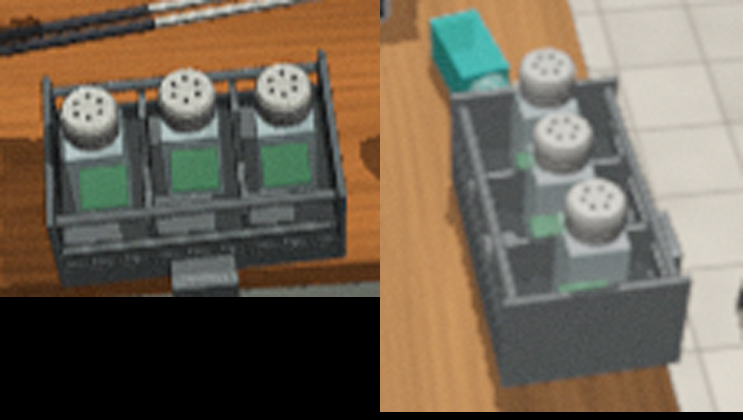

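All three shakers stand upright in their slots, with caps at (88,115), (187,100) and (283,92) in the scene half. The arm is clear, so I'm handing in.

```bash
python3 sidecap.py | grep blob; python3 -c "
from plant import ticket;print(ticket.close_job())"
```

```text
blob [386.0652 247.2988] [  42  125 2500]
blob [350.15789474 225.50657895] [ 16  12 152]
blob [354.75675676 244.64864865] [ 17  14 185]
blob [364.35746606 265.        ] [ 18  17 221]
the job is handed in; nothing more can be done
None
```

Both toppled shakers were pushed back upright, near one first, and all three stood still in their slots with the arm clear when I handed the job in at about 13.4 s; the judge's result was not shown.

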